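# Lock the clay needle away under its clip cover

### The arm

A 6-joint arm with a two-finger parallel gripper is mounted at the origin on the work surface. World frame = base frame: x ahead of the robot, y to its left, z up, the work surface at z = 0. Lengths are in m, angles in rad, forces in N, time in s.
With the tool pointing down it reaches from about 0.275 to 0.85 m from the base axis. Payload 19 kg.
Tool frame: the origin (TCP) lies at the very end of the fingers, on their centre line; the grasp point (between the pads) lies 19 mm behind it; y points along the fingers, z is the direction in which the jaws open and shut, and the axes are right-handed (so a half turn about y gives the same grasp; the last joint's range is limited). The gripper opens to 85 mm and grips with 20 to 120 N. Pads are 22 mm wide; open, the fingers measure 114 mm over their backs; the gripper's body (76 mm by 85 mm) begins 54 mm behind the grasp point. The pads swing forward as they close: fully open they stand 13 mm farther back than shut.
Start: joints at [1.116, 0.15, 1.437, -0, 1.554, -0.134], TCP at [0.181, 0.546, 0.231] pointing down, gripper open.
Joint ranges: [-2.8, 2.8], [-0.68, 2.1], [0.12, 2.68], [-1.39, 4.53], [0.16, 2.79], [-2.81, 2.81]. Speed limits (rad/s): [1.89, 1.89, 2.22, 3.01, 3.01, 3.01].

### API

Orientations are given as a unit quaternion [w, x, y, z].
In Python, from bench import r, eyes gives the robot as it stands.
- The arm moves only by the shell command python3 -m pendant 'ROWS' [FORCE]. ROWS is JSON, a list that holds one entry, the list of rows, each a list of 5 numbers: the closure in counts, from 0 (fully open) to 255 (shut), then the shift along the world's x, y, z in m, then the turn about the world's z in degrees. A call has 1 to 20 rows; each row shifts and turns the pose as measured when the row begins; what a row does not reach is not made up. A row lasts 1/8 s, in which the tool goes at most 62.5 mm and 10.7 degrees, less where a joint would pass 70% of its speed; a pose out of reach is approached as far as the arm can. A call with a gripper value outside its range is refused whole. The fingers move at their own pace and stop on an object; FORCE is the grip in N (left out, the last holds). Time passes only in rows, so rows that do not move let the fingers close. It gives the time, the measured TCP pose, the force and the opening at its end, in the units of the state.
- r.observe(): the state, without advancing time (a new reading comes with each control period).
- eyes.snapshot(name): name is "scene" or "top" or "wrist"; returns a dict with "color" (384x512x3 uint8, red, green, blue), "z_map" (384x512 float32, m along the optical axis (not along the pixel's ray), 0 where there is no reading), "intrinsics" (3x3 intrinsics, pixels), "k1" (the pictures are not rectified: a ray, as slopes to the right and down, at radius r is drawn at 1 + k1 r^2 times it, then the intrinsics apply), "rvec" (rotation vector, rad) and "tvec" (3), from world to camera coordinates, as OpenCV has them. Camera axes: x right, y down, z forward; pixel columns grow to the right and rows downward; lengths in m; the calibration is good to about 2 mm. A picture is of the moment at which its call begins.
- r.hand_in(): hands the job in, once; it reports no verdict.
The state is a dict: "time_s": time; "q": joint angles; "dq": joint speeds; "joint_efforts": joint torques, N m; "eef_pos": TCP position; "eef_rot": TCP orientation; "contact_force": force on the tool from outside, world axes, zero at the start; "moment": the same for the moment, N m; "opening": finger opening in m.
Only numpy, scipy, OpenCV 4.12 (cv2) and the standard library are available. Lean on these libraries where they do the work, as an engineer would, in place of code of your own. Each camera call takes 0.05 s, during which the arm holds its last target. There are 200 camera calls.

### The job

Take the round-handled clay needle out of the tool stand and push it point down, fully home, into the opening of the needle dock. Then set the grey clip cover squarely over the dock and press it straight down until it snaps past the catches and sits fully down on the foot plate, and finish while still pressing it down firmly: do not let go. Leave the square-handled stick in the stand, and leave the bowl, the jar and the pot where they are.

Things in the scene. Friction and masses are not known exactly. Their poses are not given: they have to be found in the camera images.
- needle: Clay needle, point down in one of the stand's two holes: steel shaft 5 mm thick, 22 mm long (lowest 6 mm taper to a point), then a dark wooden ROUND handle, diameter 14, 26 mm tall, bevelled top; 48 mm overall, 30 g. Origin at the point, z up towards the handle. The handle's flat underside rests on the stand top (40 mm above the table); it lifts straight out.
- needle_tip (a point): The point of the needle (same place as the needle's origin).
- stick: Blunt stick with a SQUARE dark handle 18 x 18 x 44 mm on the same 5 x 22 mm shaft, in the other hole of the stand; which hole is which varies. Origin at its point, z up. To be left alone.
- stand: Fixed pale wooden tool stand, block 60 (x) x 120 (y) x 40 mm tall, on the table. Origin at the centre of its underside. Two holes, 8 mm wide and 30 mm deep, at y = -35 and +35 mm of its frame.
- dock: Fixed needle dock: a wooden pillar 64 (x) x 40 (y) mm, from 8 to 38 mm above the table, on a plywood foot plate. Origin on the table under the centre of the pillar; z up. A spring catch sticks out of the middle of each long (+y and -y) side, its round nose 16 mm long, 25 mm above the table and standing 5.5 mm out of the side.
- dock_hole (a point): Centre of the mouth of the needle opening, in the middle of the pillar's top, 38 mm above the table. The opening is 7 mm wide with a 2.5 mm bevel round the mouth, 26 mm deep; with the needle fully home the handle's underside rests on the pillar top and the point is 22 mm below the mouth.
- seat: The foot plate of the dock, 130 (x) x 110 (y) x 8 mm, origin on the table at the dock's centre, same axes as the dock. The cover's lower rim comes to rest on its top, 8 mm above the table.
- catch_l (a joint): Travel of the catch on the dock's +y side, m: 0 = sprung out, up to 0.006 pushed in. From a rim height of about 24 mm above the table the cover's skirt pushes both catches in about 4 mm; the push grows to about 10 N (more if off centre) at 19 mm, then drops suddenly; by 11 mm they have sprung out into the cover's windows, and the rim then rests on the foot plate at 8 mm.
- catch_r (a joint): The same for the catch on the dock's -y side.
- cover: Grey clip cover, a hood open below, rim down on the table: outside 75 (x) x 49 (y) x 64 mm tall, the lowest 8 mm flaring to about 83 x 57 mm as lead-in; inside 69 x 43 mm, 61 mm high: play each side on the pillar 2.5 mm in x, 1.5 mm in y, clears the needle. 90 g. Origin at the centre of its underside, z up. Fits with its long side along the dock's, either way round.
- bowl: Terracotta bowl, rim diameter 100 mm, 45 mm tall, origin at the centre of its underside. To be left alone.
- jar: White ceramic beaker, 70 mm in diameter and 70 mm tall, origin at the centre of its underside. To be left alone.
- pot: Dark brown pumpkin-shaped clay pot, 200 mm wide, 125 mm tall, on a cork board to the robot's right, fixed. Origin at the centre of its underside. To be left alone.
- cover_rib (a point): Middle of the top of the cover's grip rib, 90 mm above the rim. The rib stands on the cover's flat top along the cover's x: 50 mm long, 14 mm wide (y), 26 mm tall; the cover can be gripped across it and pressed on it.
There are look-alikes about, which are no part of the job. What is shaped like the cover but green is not meant.

How it is judged:
On the way, in this order (a step that is already met when the one before it is completed fails the run):
1. the needle is fully home, point down, in the opening of the dock (horizontal distance between needle_tip and dock_hole below 0.004 m and z of needle_tip in the frame of dock_hole below -0.018 m and angle between needle's own z axis and vertical below 0.15 rad), for 0.2 s.
2. the cover has been pressed past both catches and sits down on the foot plate (z of cover in the frame of dock below 0.0105 m and horizontal distance between cover and dock below 0.005 m and angle between cover's own z axis and vertical below 0.06 rad and value of joint each of catch_l, catch_r below 0.002 m), for 0.2 s.
At the end, for the whole second after the job is handed in: Needle upright in the opening (point 18 mm deep, within 4 mm and 0.15 rad); cover on the foot plate (rim within 2.5 mm, centre 5 mm, tilt 0.06 rad, aligned 0.12 rad), catches out to 2 mm; robot pressing, over 4 N between cover and plate; stick within 15 mm, bowl, jar 30 mm of their starts (all of step 1 and all of step 2 and angle between the x axis of cover and the x axis of dock, either way round below 0.12 rad and contact force between cover and seat above 4 N and contact force between any of the fingers, the arm and cover above 2 N and distance of stick from where it was at the start of the episode below 0.015 m and distance of each of bowl, jar from where it was at the start of the episode below 0.03 m); the arm keeps its last pose, push and grip.
It fails at once if the stick is taken out of the stand or knocked over (distance of stick from where it was at the start of the episode above 0.02 m or angle between stick's own z axis and vertical above 0.4 rad).
It fails at once if the bowl or the jar is pushed away (distance of any of bowl, jar from where it was at the start of the episode above 0.04 m).
It fails at once if the pot is hit (contact force between any of the arm, the fingers and pot above 5 N).
It also fails if it takes over 48 s, if anything falls off the work surface, if the arm or the gripper's body presses on something with over 40 N, if the wrist force passes 120 N, or if a joint passes its speed limit or range.

## Working session

There is one attempt and no reset: what is moved stays moved. The work goes in short steps, Python scripts to look and compute and a shell command to move; the robot and the scene stay as the last step left them, time stands still between calls to the robot, and variables do not carry over. Pictures are saved under pics/ and viewed, about 8 in all and at most 12, crops included, and the job is handed in when it is done.

```bash
mkdir -p pics; cat > h.py <<'E'
import numpy as np, cv2
from bench import r, eyes
def snap(n):
    s=eyes.snapshot(n); s['R']=cv2.Rodrigues(np.array(s['rvec'],float))[0]; s['t']=np.array(s['tvec'],float).ravel(); s['K']=np.array(s['intrinsics'],float); return s
def save(s,f,crop=None,k=1):
    im=s['color'][:,:,::-1]
    if crop: im=im[crop[1]:crop[3],crop[0]:crop[2]]
    cv2.imwrite('pics/'+f,cv2.resize(im,None,fx=k,fy=k,interpolation=cv2.INTER_CUBIC))
def ray(s,uv):
    uv=np.atleast_2d(np.array(uv,float)); K=s['K']
    d=np.array([s['k1'],0,0,0,0],float)
    p=cv2.undistortPoints(uv[:,None],K,d)[:,0]
    return -s['R'].T@s['t'], np.c_[p,np.ones(len(p))]@s['R']
def onz(s,uv,z):
    o,d=ray(s,uv); return o+d*((z-o[2])/d[:,2])[:,None]
def pts(s,mask):
    v,u=np.nonzero(mask&(s['z_map']>0)); o,d=ray(s,np.c_[u,v]); return o+d*s['z_map'][v,u][:,None]
E
python3 - <<'E'
from h import *
a=snap('scene');b=snap('top')
im=np.hstack([a['color'],b['color']])[:,:,::-1]
save(a,'scene1.png',None,1.5);save(b,'top1.png',None,1.5)
for s in(a,b): print(-s['R'].T@s['t'],s['R'][2],s['k1'],s['K'][0,0])
print(r.observe())
E
```

```text
[1.09899276 0.65900298 0.83331864] [-0.39351441 -0.67396552 -0.62523347] -0.021204769309171777 427.72741179143316
[ 0.3738833  -0.12069906  1.36916614] [ 0.16444284 -0.00108907 -0.98638601] -0.011654268870583875 369.8727888848882
{'time_s': 0.1, 'q': array([ 1.11604177e+00,  1.50934148e-01,  1.43789512e+00, -3.54325435e-05,
        1.55377885e+00, -1.33991532e-01]), 'dq': array([-0.00092512, -0.00116182, -0.00324917, -0.00090817,  0.0011839 ,
       -0.00041885]), 'joint_efforts': array([ 3.71536589e-03, -7.14368463e+01, -5.71796179e+01, -3.73021730e-04,
        7.02835241e-03,  6.24491076e-05]), 'eef_pos': array([0.18123213, 0.54548967, 0.23077264]), 'eef_rot': array([-0.69768481,  0.69837923, -0.11301325,  0.11282889]), 'contact_force': array([-0.35514211,  0.30134665, -0.58590457]), 'moment': array([ 0.0028688 ,  0.01110792, -0.03212787]), 'opening': 0.08510950160514921}
```

View pics/scene1.png

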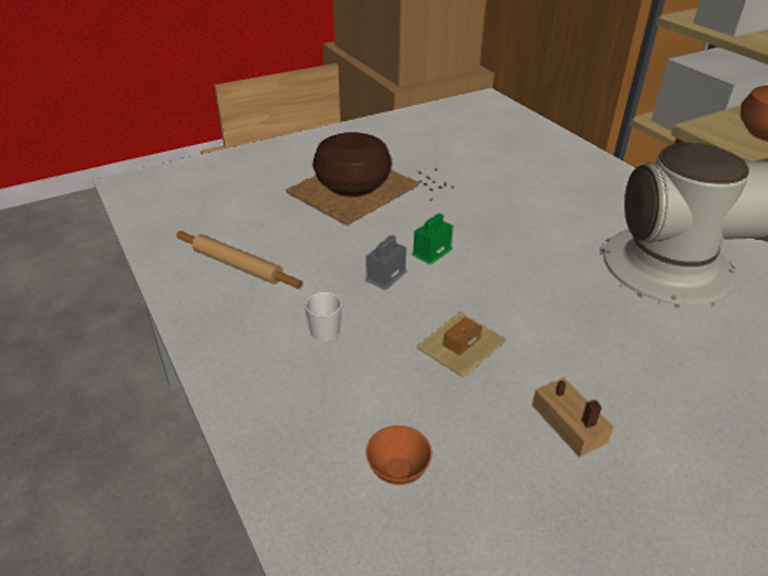

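View pics/top1.png

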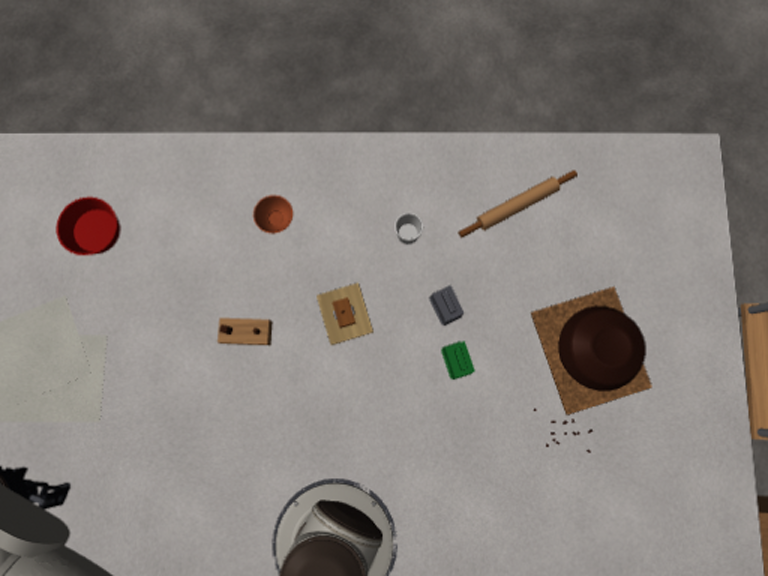

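The pictures show the following (pixels in the 1.5x views):
- **Dark handles in the stand:** the short round one is at scene (561,388) / top (257,331). The tall square one is at scene (592,412) / top (227,329), so it's the stick. The needle is therefore the short round one.
- **Hoods:** the grey one is at scene (386,262) / top (446,305). The green look-alike is at scene (432,238) / top (458,360), so the grey one is the cover.
- **Dock:** scene (462,337) / top (345,312).

Next I'll measure these and check the choice in a close crop.

```bash
python3 - <<'E'
from h import *
a=snap('scene');b=snap('top')
def box(s,x0,y0,x1,y1):
    m=np.zeros(s['z_map'].shape,bool); m[int(y0/1.5):int(y1/1.5),int(x0/1.5):int(x1/1.5)]=1; return m
def rect(P): 
    (c,sz,an)=cv2.minAreaRect(P[:,:2].astype(np.float32)*1000); return np.round(c,1),np.round(sz,1),round(an,1),len(P)
for n,bx,lo,hi in [('stand',(205,305,285,355),.03,.046),('handles',(205,305,285,355),.055,.1),('needle',(243,315,275,345),.055,.1),('stick',(215,315,242,345),.07,.1),('plate',(305,270,385,355),.003,.014),('pillar',(305,270,385,355),.032,.046),('cover',(420,275,475,335),.058,.075),('rib',(420,275,475,335),.08,.1),('green',(435,335,485,390),.058,.075),('bowl',(245,185,300,240),.03,.06),('jar',(385,205,430,250),.06,.08)]:
    P=pts(b,box(b,*bx)); P=P[(P[:,2]>lo)&(P[:,2]<hi)]
    print(n,rect(P) if len(P)>3 else len(P), P[:,2].mean() if len(P) else '')
A=cv2.resize(a['color'][240:310,345:415],(490,490)); B=cv2.resize(b['color'][180:260,200:320],(735,490))
cv2.imwrite('pics/c1.png',cv2.resize(np.hstack([A,B])[:,:,::-1],(800,320)))
E
```

```text
stand (array([492.6, 223.5]), array([122.3,  60.9]), 87.9, 508) 0.03955827052494079
handles (array([490.8, 224.6]), array([85.4, 18.6]), 86.1, 51) 0.07440150205069702
needle (array([490.9, 186.7]), array([11.6, 10.9]), 50.8, 14) 0.06216707753739344
stick (array([493.4, 258.1]), array([18.5, 16.9]), 77.3, 31) 0.08210191967064555
plate (array([543.7, -15. ]), array([206.1, 194.8]), 0.1, 1068) 0.007151421962131785
pillar (array([539. , -17.3]), array([64.2, 48.1]), 19.3, 194) 0.03814551842947891
cover (array([ 556.6, -266.7]), array([75.1, 50.3]), 25.1, 227) 0.06440690796004539
rib (array([ 556. , -267.1]), array([48.4, 14.3]), 24.1, 62) 0.0897643349626146
green (array([ 424.1, -291.6]), array([74.5, 49.9]), 18.2, 241) 0.06416371699803797
bowl (array([782.6, 160.9]), array([94.5, 94.1]), 1.0, 179) 0.04033783027012132
jar (array([ 744.5, -174.3]), array([65.8, 69. ]), 88.9, 85) 0.0685215878743738
```

View pics/c1.png

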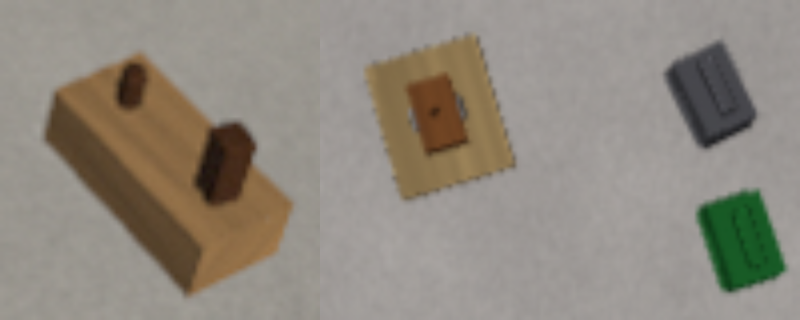

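Confirmed: the short round handle is the needle, at about (0.492, 0.187), and the cover is at about (0.556, -0.267), 24.5°. The dock is at about (0.539, -0.017), 19°. I'll move above the needle with the jaws along x.

```bash
python3 -m pendant '[[[110,0.039,-0.045,0,-9],[110,0.039,-0.045,0,-9],[110,0.039,-0.045,0,-9],[110,0.039,-0.045,0,-9],[110,0.039,-0.045,0,-9],[110,0.039,-0.045,0,-9],[110,0.039,-0.045,0,-9],[110,0.039,-0.045,-0.03,-9],[110,0,0,0,0]]]' 40
cat >> h.py <<'E'
def pose():
    o=r.observe(); w,x,y,z=o['eef_rot']; jaw=np.degrees(np.arctan2(2*(y*z-w*x),2*(x*z+w*y)))
    print('t %.2f'%o['time_s'],'tcp',np.round(o['eef_pos']*1000,1),'jaw %.1f'%jaw,'F',np.round(o['contact_force'],1),'open %.1f'%(o['opening']*1000),'q',np.round(o['q'],2)); return o
E
python3 - <<'E'
from h import *
pose(); w=snap('wrist'); save(w,'w1.png',None,1.2); print(w['R'][2],-w['R'].T@w['t'])
P=pts(w,np.ones(w['z_map'].shape,bool)); 
# handle top pixels
z=np.zeros(w['z_map'].shape); v,u=np.nonzero(w['z_map']>0); z[v,u]=P[:,2]
X=np.zeros(z.shape+(3,)); X[v,u]=P
m=(z>.058)&(z<.069)&(abs(X[...,0]-.492)<.03)&(abs(X[...,1]-.187)<.03)
Q=X[m]; print(m.sum(), Q.mean(0) if m.any() else '', (Q.min(0)+Q.max(0))/2 if m.any() else '')
E
```

```text
time_s: 1.32
eef_pos: [0.4963, 0.1765, 0.2015]
eef_rot: [0.488, -0.488, 0.512, -0.511]
contact_force: [-0.3, 0.2, 0.0]
opening: 0.0487
t 1.32 tcp [496.3 176.5 201.5] jaw -2.7 F [-0.3  0.2  0. ] open 48.7 q [0.2  0.06 1.59 0.   1.49 0.24]
[-0.01499608 -0.29339719 -0.95587301] [0.49996548 0.25078611 0.34333648]
128 [0.49058618 0.18891618 0.06353743] [0.49074835 0.18833518 0.06236057]
```

View pics/w1.png

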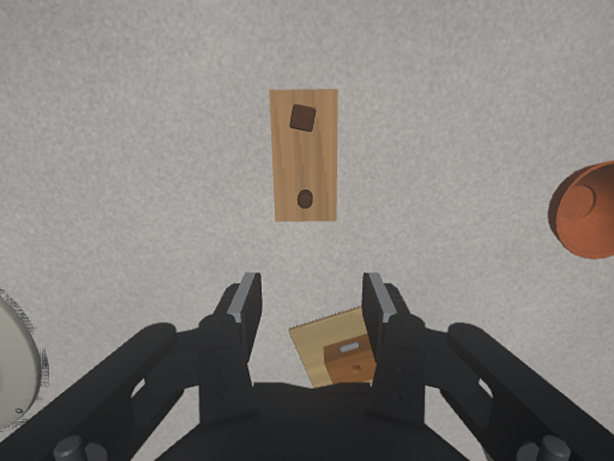

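The wrist view shows the round handle at (305,199) and the square stick at (302,118). The needle measures (0.4907, 0.188), so I'll descend onto it.

```bash
python3 -m pendant '[[[110,-0.0055,0.0115,-0.02,0],[110,0,0,-0.04,0],[110,0,0,-0.04,0],[110,0,0,-0.03,0],[110,0,0,0,0]]]'; python3 -c "
from h import *;pose()"
```

```text
time_s: 2.0
eef_pos: [0.4885, 0.1944, 0.0732]
eef_rot: [-0.494, 0.489, -0.507, 0.509]
contact_force: [-0.7, 0.9, 0.4]
opening: 0.0488
t 2.00 tcp [488.5 194.4  73.2] jaw -1.9 F [-0.7  0.9  0.4] open 48.8 q [0.23 0.15 1.77 0.   1.22 0.26]
```

```bash
python3 -m pendant '[[[110,0.002,-0.006,-0.010,0],[110,0,0,-0.012,0],[110,0,0,0,0]]]'; python3 -c "
from h import *;pose()"
```

```text
time_s: 2.38
eef_pos: [0.4918, 0.1892, 0.0532]
eef_rot: [-0.496, 0.489, -0.506, 0.509]
contact_force: [-0.0, 0.6, 0.6]
opening: 0.0487
t 2.38 tcp [491.8 189.2  53.2] jaw -1.7 F [-0.   0.6  0.6] open 48.7 q [0.22 0.17 1.79 0.   1.17 0.25]
```

```bash
python3 -m pendant '[[[110,-0.001,-0.001,-0.009,0],[110,0,0,0,0],[255,0,0,0,0],[255,0,0,0,0],[255,0,0,0,0],[255,0,0,0,0],[255,0,0,0,0]]]' 40; python3 -c "
from h import *;pose()"
```

```text
time_s: 3.25
eef_pos: [0.4914, 0.1882, 0.0448]
eef_rot: [-0.497, 0.488, -0.506, 0.509]
contact_force: [-0.5, -0.4, -0.5]
opening: 0.012
t 3.25 tcp [491.4 188.2  44.8] jaw -1.7 F [-0.5 -0.4 -0.5] open 12.0 q [0.22 0.18 1.8  0.   1.15 0.25]
```

```bash
python3 -m pendant '[[[255,0,0,0.02,0],[255,0,0,0.035,0],[255,0,0,0.04,0],[255,0,0,0.02,0],[255,0,0,0,0]]]'; python3 - <<'E'
from h import *
pose(); a=snap('wrist'); b=snap('scene')
A=cv2.resize(a['color'][150:384,100:400],(600,468)); 
o=r.observe()['eef_pos']; c=b['K']@(b['R']@o+b['t']); u,v=(c[:2]/c[2]).astype(int); print(u,v)
B=cv2.resize(b['color'][max(0,v-35):v+35,u-20:u+10],(200,468),interpolation=cv2.INTER_CUBIC)
cv2.imwrite('pics/g1.png',np.hstack([A,B])[:,:,::-1])
E
```

```text
time_s: 3.88
eef_pos: [0.4905, 0.188, 0.1625]
eef_rot: [-0.496, 0.489, -0.506, 0.509]
contact_force: [-0.3, -0.8, -0.6]
opening: 0.0122
t 3.88 tcp [490.5 188.  162.5] jaw -1.7 F [-0.3 -0.8 -0.6] open 12.2 q [0.22 0.07 1.66 0.   1.39 0.25]
381 226
```

View pics/g1.png

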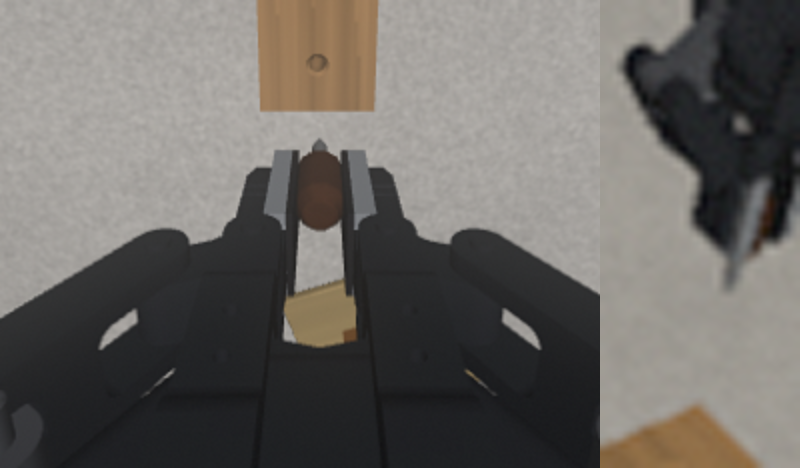

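The needle is held upright, with its tip at about (319,140) in the crop and the empty hole at (317,62). Next I'll go just past the dock so the wrist camera has a clear view of the opening.

```bash
python3 -m pendant '[[[255,0.008,-0.04,0,0],[255,0.008,-0.04,0,0],[255,0.008,-0.04,0,0],[255,0.008,-0.04,0,0],[255,0.008,-0.04,0,0],[255,0.008,-0.04,0,0],[255,0,0,0,0],[255,0,0,0,0]]]'; python3 - <<'E'
from h import *
o=pose()['eef_pos']; a=snap('wrist'); save(a,'d1.png',(60,60,460,360),2)
print('tip cand', onz(a,[[259.5,220]],o[2]-.0268), 'TCP', o)
E
```

```text
time_s: 4.97
eef_pos: [0.5343, -0.0589, 0.1488]
eef_rot: [0.492, -0.493, 0.511, -0.504]
contact_force: [0.1, -0.1, -0.8]
opening: 0.0121
t 4.97 tcp [534.3 -58.9 148.8] jaw -1.7 F [ 0.1 -0.1 -0.8] open 12.1 q [-0.26  0.12  1.64  0.    1.39 -0.23]
tip cand [[ 0.53408611 -0.05873246  0.12202363]] TCP [ 0.53431393 -0.05893268  0.14882363]
```

View pics/d1.png

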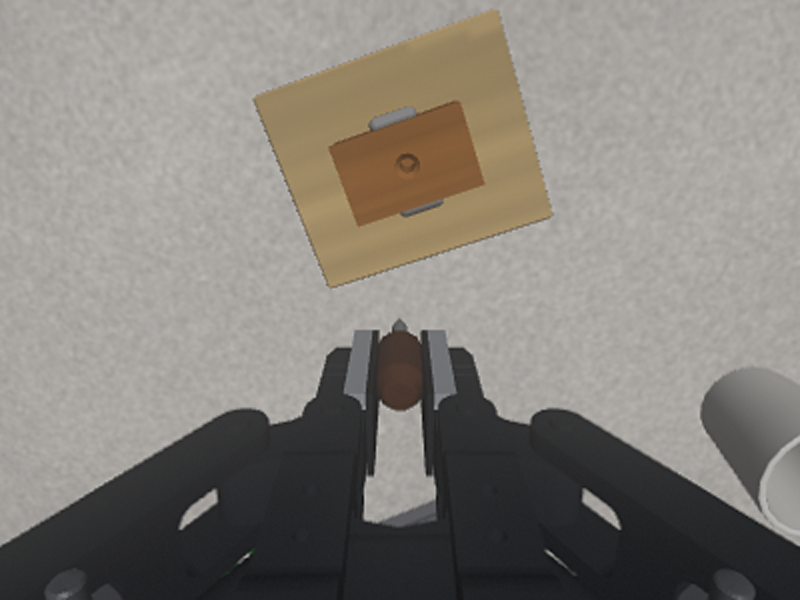

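The dock opening is at crop pixel (407,163), and the needle tip at (399,320) agrees with the TCP axis. I'll compute the hole, the pillar and plate corners, and the angle.

```bash
python3 - <<'E'
from h import *
a=snap('wrist')
f=lambda L:[(60+x/2,60+y/2) for x,y in L]
h=onz(a,f([(407,163)]),.038); print('hole ring',h*1000)
c=onz(a,f([(331,147),(459,101),(484,183),(358,226)]),.038); print('pillar',c.mean(0)*1000); 
e=lambda p,q: np.degrees(np.arctan2(*(q-p)[1::-1]))
print(e(c[0],c[1]),e(c[3],c[2]))
p=onz(a,f([(255,98),(498,10),(552,215),(331,287)]),.008); print('plate',p.mean(0)*1000, e(p[0],p[1]),e(p[3],p[2]),e(p[1],p[2]),e(p[0],p[3]))
v,u=np.nonzero(np.ones(a['z_map'].shape)); 
P=pts(a,np.ones(a['z_map'].shape,bool)); P=P[(abs(P[:,2]-.038)<.004)&(abs(P[:,0]-.539)<.06)&(abs(P[:,1]+.017)<.05)]
print(P.mean(0)*1000, cv2.minAreaRect(P[:,:2].astype(np.float32)*1000))
print(np.round(r.observe()['eef_pos']*1000,1))
E
```

```text
hole ring [[538.4535008  -15.90930143  38.        ]]
pillar [538.64932211 -16.99962834  38.        ]
17.547293106992008 17.522478334323402
plate [539.17711582 -17.08902189   8.        ] 16.960012580249792 17.250883489403364 -73.08404715764831 -72.77890411030872
[538.40182629 -16.71200798  37.18927269] ((538.13134765625, -17.299625396728516), (64.16642761230469, 40.28400421142578), 17.210973739624023)
[534.4 -58.5 149.2]
```

```bash
python3 -m pendant '[[[255,0.004,0.02,0,0],[255,0,0.021,-0.01,0],[255,0,0,-0.03,0],[255,0,0,-0.025,0],[255,0,0,0,0],[255,0,0,0,0]]]'; python3 - <<'E'
from h import *
o=pose()['eef_pos']; a=snap('wrist'); save(a,'d2.png',(160,120,360,270),4)
E
```

```text
time_s: 5.82
eef_pos: [0.5381, -0.0112, 0.0837]
eef_rot: [0.495, -0.494, 0.508, -0.503]
contact_force: [0.9, 0.2, 0.1]
opening: 0.0128
t 5.83 tcp [538.1 -11.2  83.7] jaw -1.2 F [0.9 0.2 0.1] open 12.8 q [-0.17  0.17  1.72  0.01  1.26 -0.15]
```

View pics/d2.png

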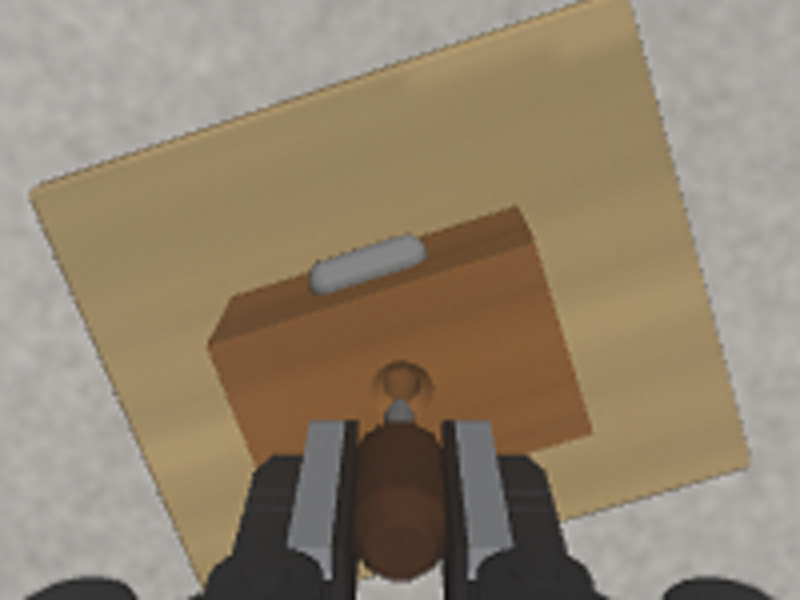

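```bash
python3 - <<'E'
from h import *
a=snap('wrist'); o=pose()['eef_pos']
t=onz(a,[[260,220]],o[2]-.0268); h=onz(a,[[260.6,215.8]],.038); print(t*1000,h*1000,(h-t)*1000)
E
```

```text
t 5.92 tcp [538.2 -11.4  83.7] jaw -1.3 F [-0.   0.  -1.4] open 11.9 q [-0.17  0.17  1.72  0.01  1.26 -0.15]
[[538.25457106 -11.02766783  56.90417175]] [[538.52671046 -15.81507823  38.        ]] [[  0.2721394   -4.7874104  -18.90417175]]
```

Relative offset is about (0, -5) mm. I'll correct it, then go down.

```bash
python3 -m pendant '[[[255,0.0003,-0.005,0,0],[255,0,0,0,0]]]'; python3 -m pendant '[[[255,0,0,-0.012,0],[255,0,0,-0.01,0],[255,0,0,0,0]]]';  python3 -c "
from h import *;pose()"
```

```text
time_s: 6.18
eef_pos: [0.539, -0.0169, 0.085]
eef_rot: [0.495, -0.494, 0.508, -0.503]
contact_force: [0.2, -0.7, 0.0]
opening: 0.012
time_s: 6.55
eef_pos: [0.5388, -0.0171, 0.0612]
eef_rot: [0.495, -0.494, 0.508, -0.503]
contact_force: [0.3, 0.5, -0.2]
opening: 0.0127
t 6.55 tcp [538.8 -17.1  61.2] jaw -1.3 F [ 0.3  0.5 -0.2] open 12.7 q [-0.18  0.2   1.74  0.01  1.21 -0.16]
```

```bash
python3 -m pendant '[[[255,0,0.0005,-0.007,0],[255,0,0,-0.006,0],[255,0,0,0,0]]]';  python3 -c "
from h import *;pose()"
```

```text
time_s: 6.92
eef_pos: [0.5387, -0.0165, 0.0471]
eef_rot: [0.495, -0.494, 0.508, -0.503]
contact_force: [0.8, -0.2, 0.2]
opening: 0.0119
t 6.92 tcp [538.7 -16.5  47.1] jaw -1.3 F [ 0.8 -0.2  0.2] open 11.9 q [-0.18  0.21  1.75  0.01  1.18 -0.16]
```

```bash
python3 -m pendant '[[[255,0,0,-0.004,0],[255,0,0,-0.003,0],[255,0,0,0,0]]]';  python3 -c "
from h import *;pose()"
```

```text
time_s: 7.3
eef_pos: [0.5396, -0.0166, 0.0427]
eef_rot: [0.495, -0.493, 0.507, -0.504]
contact_force: [-5.3, -1.0, -0.8]
opening: 0.0124
t 7.30 tcp [539.6 -16.6  42.7] jaw -1.3 F [-5.3 -1.  -0.8] open 12.4 q [-0.18  0.22  1.76  0.01  1.17 -0.16]
```

```bash
python3 -m pendant '[[[255,-0.001,0,-0.001,0],[255,0,0,0,0]]]';  python3 -c "
from h import *;pose()"; python3 -m pendant '[[[110,0,0,0,0],[110,0,0,0,0],[110,0,0,0,0],[110,0,0,0.04,0],[110,0,0,0.06,0],[110,0,-0.04,0.03,0],[110,0,-0.03,0,0],[110,0,0,0,0]]]';python3 - <<'E'
from h import *
o=pose()['eef_pos']; a=snap('wrist'); b=snap('scene')
A=cv2.resize(a['color'][60:260,160:360],(400,400))
c=b['K']@(b['R']@np.array([.5385,-.0165,.05])+b['t']); u,v=(c[:2]/c[2]).astype(int)
B=cv2.resize(b['color'][v-25:v+25,u-25:u+25],(400,400),interpolation=cv2.INTER_CUBIC)
cv2.imwrite('pics/n1.png',np.hstack([A,B])[:,:,::-1])
v,u=np.nonzero(a['z_map']>0); P=pts(a,np.ones(a['z_map'].shape,bool))
m=(P[:,2]>.055)&(P[:,2]<.08)&(np.hypot(P[:,0]-.5385,P[:,1]+.0165)<.02); Q=P[m]; print(len(Q),(Q.min(0)+Q.max(0))*500,Q[:,2].max()*1000)
E
```

```text
time_s: 7.55
eef_pos: [0.5395, -0.0168, 0.0426]
eef_rot: [0.496, -0.493, 0.506, -0.505]
contact_force: [-1.6, 0.9, -0.0]
opening: 0.0122
t 7.55 tcp [539.5 -16.8  42.6] jaw -1.3 F [-1.6  0.9 -0. ] open 12.2 q [-0.18  0.22  1.76  0.01  1.16 -0.16]
time_s: 8.55
eef_pos: [0.5384, -0.0882, 0.176]
eef_rot: [0.496, -0.494, 0.506, -0.504]
contact_force: [0.9, 0.7, -0.2]
opening: 0.0489
t 8.55 tcp [538.4 -88.2 176. ] jaw -1.2 F [ 0.9  0.7 -0.2] open 48.9 q [-0.31  0.11  1.59  0.    1.44 -0.29]
173 [539.07530083 -17.26050079  61.02326875] 65.1447328518417
```

View pics/n1.png

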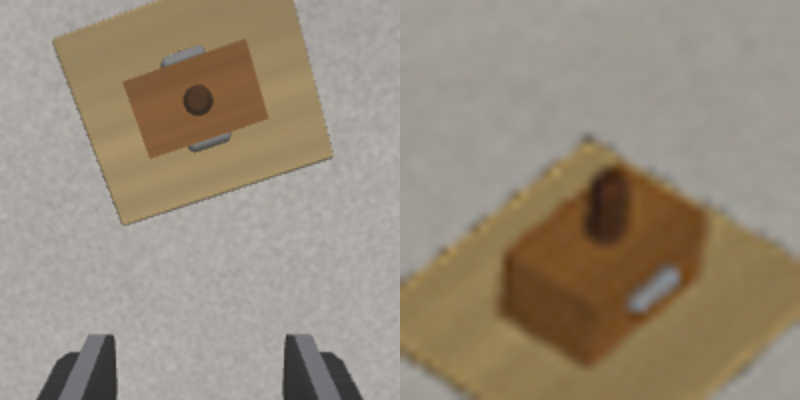

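The needle sits upright in the opening: its handle top is at 65 mm (64 expected) and its axis is at the dock centre. Now I'll move beside the grey cover and turn to its angle.

```bash
python3 -m pendant '[[[110,-0.005,-0.028,0,-9],[110,-0.005,-0.028,0,-9],[110,-0.005,-0.028,0,-9],[110,-0.005,-0.028,0,-9],[110,-0.005,-0.028,0,-9],[110,-0.005,-0.028,0,-9],[110,-0.005,-0.028,0,-9],[110,0,0,0,0],[110,0,0,0,0]]]'; python3 - <<'E'
from h import *
o=pose()['eef_pos']; a=snap('wrist'); save(a,'v1.png',None,1.3)
P=pts(a,np.ones(a['z_map'].shape,bool))
for lo,hi in((.083,.095),(.06,.07)):
    Q=P[(P[:,2]>lo)&(P[:,2]<hi)&(abs(P[:,0]-.556)<.06)&(abs(P[:,1]+.267)<.06)]
    print(len(Q),Q[:,2].mean()); print(cv2.minAreaRect(Q[:,:2].astype(np.float32)*1000))
E
```

```text
time_s: 9.78
eef_pos: [0.5032, -0.2787, 0.1718]
eef_rot: [0.151, -0.149, 0.694, -0.688]
contact_force: [-0.0, -0.0, 0.7]
opening: 0.0485
t 9.78 tcp [ 503.2 -278.7  171.8] jaw -65.5 F [-0.  -0.   0.7] open 48.5 q [-0.64  0.18  1.52  0.01  1.44  0.5 ]
1022 0.08895042554282098
((556.4228515625, -267.28936767578125), (49.80489730834961, 14.058497428894043), 24.752225875854492)
3440 0.06319043431104095
((556.1646728515625, -267.37188720703125), (75.02667236328125, 49.242313385009766), 24.538066864013672)
```

View pics/v1.png

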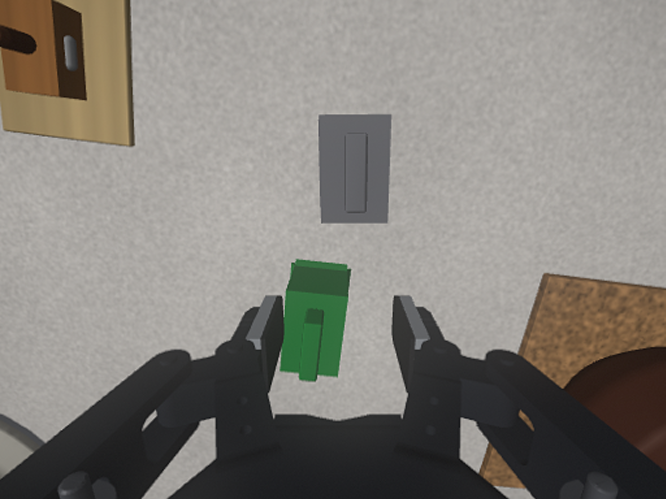

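The grey cover is at (355,168), at (0.5563, -0.2673) and 24.6°. The green one is at (318,330). I'll move over the grey rib and descend.

```bash
python3 -m pendant '[[[110,0.027,0.006,0,0],[110,0.026,0.005,0,0],[110,0,0,-0.03,0],[110,0,0,-0.03,0],[110,0,0,0,0],[110,0,0,0,0]]]'; python3 -c "
from h import *;pose()"
```

```text
time_s: 10.58
eef_pos: [0.56, -0.2613, 0.1123]
eef_rot: [0.156, -0.153, 0.693, -0.687]
contact_force: [0.2, -0.1, 0.1]
opening: 0.0486
t 10.57 tcp [ 560.  -261.3  112.3] jaw -64.8 F [ 0.2 -0.1  0.1] open 48.6 q [-0.57  0.3   1.5   0.01  1.34  0.56]
```

```bash
python3 -m pendant '[[[110,-0.0037,-0.006,-0.01,-0.6],[110,0,0,-0.015,0],[110,0,0,-0.014,0],[110,0,0,0,0]]]'; python3 -c "
from h import *;pose()"
```

```text
time_s: 11.08
eef_pos: [0.5563, -0.268, 0.0724]
eef_rot: [0.153, -0.148, 0.693, -0.689]
contact_force: [0.1, -0.1, 1.4]
opening: 0.0486
t 11.07 tcp [ 556.3 -268.    72.4] jaw -65.4 F [ 0.1 -0.1  1.4] open 48.6 q [-0.58  0.33  1.54  0.01  1.27  0.56]
```

```bash
python3 -m pendant '[[[110,0,0.0005,-0.004,0],[110,0,0,0,0],[255,0,0,0,0],[255,0,0,0,0],[255,0,0,0,0],[255,0,0,0,0],[255,0,0,0,0],[255,0,0,0,0]]]' 100; python3 -c "
from h import *;pose()";python3 -m pendant '[[[255,0,0,0.03,0],[255,0,0,0.04,0],[255,0,0,0.04,0],[255,0,0,0.02,0],[255,0,0,0,0]]]'; python3 - <<'E'
from h import *
o=pose()['eef_pos']; a=snap('wrist'); save(a,'v2.png',None,1.3)
E
```

```text
time_s: 12.08
eef_pos: [0.5567, -0.2676, 0.0691]
eef_rot: [0.154, -0.148, 0.692, -0.689]
contact_force: [-0.7, 0.5, -0.6]
opening: 0.012
t 12.07 tcp [ 556.7 -267.6   69.1] jaw -65.4 F [-0.7  0.5 -0.6] open 12.0 q [-0.58  0.34  1.54  0.01  1.26  0.56]
time_s: 12.7
eef_pos: [0.5559, -0.2671, 0.2021]
eef_rot: [0.153, -0.148, 0.693, -0.689]
contact_force: [-0.2, -0.0, -1.4]
opening: 0.0118
t 12.70 tcp [ 555.9 -267.1  202.1] jaw -65.4 F [-0.2 -0.  -1.4] open 11.8 q [-0.58  0.25  1.38  0.01  1.51  0.56]
```

View pics/v2.png

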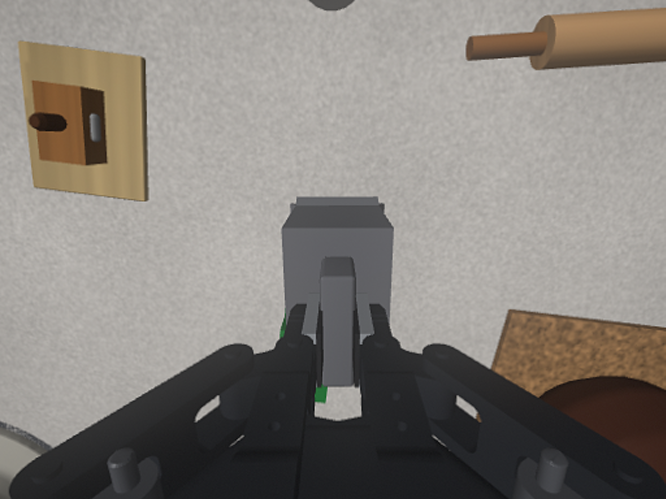

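The cover is held level by its rib. I'll carry it over the dock, turning -7.4°.

```bash
python3 -m pendant '[[[255,-0.003,0.035,0,-1],[255,-0.003,0.035,0,-1.2],[255,-0.003,0.035,0,-1.2],[255,-0.003,0.035,0,-1],[255,-0.003,0.035,0,-1],[255,-0.002,0.035,0,-1],[255,0,0.03,0,-1],[255,0,0,0,0],[255,0,0,0,0]]]'; cat > c.py <<'E'
from h import *
o=pose()['eef_pos']; a=snap('wrist'); P=pts(a,np.ones(a['z_map'].shape,bool)); zt=o[2]-.0691+.064
Q=P[(abs(P[:,2]-zt)<.0045)&(np.hypot(*(P[:,:2]-o[:2]).T)<.06)]
A=np.c_[Q[:,:2]-o[:2],np.ones(len(Q))]
for i in range(4):
    c=np.linalg.lstsq(A,Q[:,2],rcond=None)[0]; k=abs(A@c-Q[:,2])<.0015; A,Q=A[k],Q[k]
print(len(Q),'tilt xy',np.round(c[:2],3),'top z',c[2]*1000,'want',zt*1000)
g=np.radians(17.2); u=np.array([np.cos(g),np.sin(g)]); v=np.array([-u[1],u[0]]); D=Q[:,:2]-[.539,-.0167]
print('ext along dock x',(D@u).min()*1e3,(D@u).max()*1e3,'y',(D@v).min()*1e3,(D@v).max()*1e3)
print(cv2.minAreaRect(Q[:,:2].astype(np.float32)*1000))
E
python3 c.py
```

```text
time_s: 13.88
eef_pos: [0.5332, -0.0192, 0.1867]
eef_rot: [0.101, -0.107, 0.705, -0.694]
contact_force: [-0.2, -0.6, -0.7]
opening: 0.0117
t 13.88 tcp [533.2 -19.2 186.7] jaw -73.1 F [-0.2 -0.6 -0.7] open 11.7 q [-0.19  0.09  1.59  0.01  1.47  1.09]
3845 tilt xy [-0.021  0.014] top z 180.94522813359606 want 181.61991970093212
ext along dock x -16.37306786215825 31.447256168838166 y -25.770062155688795 23.430221688105576
((546.5853271484375, -15.545576095581055), (47.49209213256836, 49.2966423034668), 16.698659896850586)
```

```bash
python3 -m pendant '[[[255,0.0055,0.0027,0,0.3],[255,0,0,-0.02,0],[255,0,0,-0.02,0],[255,0,0,0,0],[255,0,0,0,0]]]'; python3 c.py
```

```text
time_s: 14.55
eef_pos: [0.5404, -0.0192, 0.1459]
eef_rot: [0.102, -0.108, 0.705, -0.694]
contact_force: [0.7, 0.6, -1.0]
opening: 0.012
t 14.55 tcp [540.4 -19.2 145.9] jaw -72.9 F [ 0.7  0.6 -1. ] open 12.0 q [-0.18  0.13  1.63  0.01  1.39  1.09]
3858 tilt xy [-0.019  0.016] top z 140.13960246905387 want 140.84049049042423
ext along dock x -9.009166220701848 38.315215023374314 y -27.91584388340398 21.45173767378488
((553.90625, -15.451576232910156), (47.307865142822266, 49.32179641723633), 17.06178855895996)
```

```bash
python3 -m pendant '[[[255,-0.0015,0.0028,0,0],[255,0,0,-0.012,0],[255,0,0,-0.012,0],[255,0,0,0,0],[255,0,0,0,0]]]'; python3 c.py
```

```text
time_s: 15.22
eef_pos: [0.539, -0.0162, 0.121]
eef_rot: [0.102, -0.108, 0.704, -0.694]
contact_force: [-0.2, -1.2, -1.8]
opening: 0.012
t 15.22 tcp [539.  -16.2 121. ] jaw -72.9 F [-0.2 -1.2 -1.8] open 12.0 q [-0.18  0.15  1.67  0.01  1.34  1.09]
3864 tilt xy [-0.019  0.016] top z 115.2623594657931 want 115.941399512436
ext along dock x -9.721433211365822 37.831852994414845 y -24.575227829044017 24.887851213949364
((552.564453125, -12.463804244995117), (47.435184478759766, 49.41044616699219), 16.698495864868164)
```

Centred to 0.3 mm. Lowering over the pillar.

```bash
python3 -m pendant '[[[255,0,0,-0.011,0],[255,0,0,-0.01,0],[255,0,0,0,0]]]'; python3 c.py
```

```text
time_s: 15.65
eef_pos: [0.5389, -0.0162, 0.0985]
eef_rot: [0.102, -0.108, 0.704, -0.694]
contact_force: [0.3, -0.1, -1.2]
opening: 0.0119
t 15.65 tcp [538.9 -16.2  98.5] jaw -72.9 F [ 0.3 -0.1 -1.2] open 11.9 q [-0.18  0.17  1.7   0.01  1.29  1.09]
3884 tilt xy [-0.02   0.016] top z 92.72590575907131 want 93.37651487344002
ext along dock x -10.114617055076494 37.79578225059027 y -24.547113649653955 24.74693674541473
((552.1918334960938, -12.509197235107422), (47.905174255371094, 49.29475021362305), 17.19268798828125)
```

```bash
python3 -m pendant '[[[255,0,0,-0.005,0],[255,0,0,-0.004,0],[255,0,0,0,0]]]' 120; python3 -c "
from h import *;pose()"; python3 -m pendant '[[[255,0,0,-0.005,0],[255,0,0,-0.005,0]]]'; python3 -c "
from h import *;pose()"
```

```text
time_s: 16.08
eef_pos: [0.5404, -0.0167, 0.0908]
eef_rot: [0.104, -0.106, 0.704, -0.695]
contact_force: [1.2, -0.7, 5.3]
opening: 0.0114
t 16.07 tcp [540.4 -16.7  90.8] jaw -72.9 F [ 1.2 -0.7  5.3] open 11.4 q [-0.18  0.17  1.7   0.01  1.27  1.09]
time_s: 16.32
eef_pos: [0.5421, -0.0172, 0.0879]
eef_rot: [0.106, -0.104, 0.703, -0.696]
contact_force: [-42.7, 2.0, 103.0]
opening: 0.0114
t 16.32 tcp [542.1 -17.2  87.9] jaw -72.9 F [-42.7   2.  103. ] open 11.4 q [-0.18  0.18  1.71  0.01  1.26  1.09]
```

Force went to 103 N with x drifting, so it's jammed. Backing off and looking.

```bash
python3 -m pendant '[[[255,-0.001,0,0.003,0]]]'; python3 -m pendant '[[[255,-0.001,0,0.003,0],[255,0,0,0,0]]]'; python3 c.py; python3 - <<'E'
from h import *
b=snap('scene')
c=b['K']@(b['R']@np.array([.5385,-.0165,.05])+b['t']); u,v=(c[:2]/c[2]).astype(int)
B=cv2.resize(b['color'][v-50:v+30,u-50:u+50],(800,640),interpolation=cv2.INTER_CUBIC)[:600]
cv2.imwrite('pics/j1.png',B[:,:,::-1])
E
```

```text
time_s: 16.45
eef_pos: [0.5412, -0.0171, 0.0921]
eef_rot: [0.106, -0.104, 0.703, -0.696]
contact_force: [1.5, 2.2, -1.2]
opening: 0.0114
time_s: 16.7
eef_pos: [0.5403, -0.0167, 0.0954]
eef_rot: [0.107, -0.104, 0.703, -0.696]
contact_force: [-0.1, 0.5, 0.4]
opening: 0.0116
t 16.70 tcp [540.3 -16.7  95.4] jaw -72.9 F [-0.1  0.5  0.4] open 11.6 q [-0.18  0.16  1.71  0.01  1.27  1.09]
1734 tilt xy [-0.266 -0.068] top z 91.71475042266292 want 90.31074103352087
ext along dock x -9.449591581042698 27.462652515510722 y -25.34799625383158 23.467334330314625
((547.9481811523438, -15.063638687133789), (35.63831329345703, 49.394676208496094), 15.642679214477539)
```

View pics/j1.png

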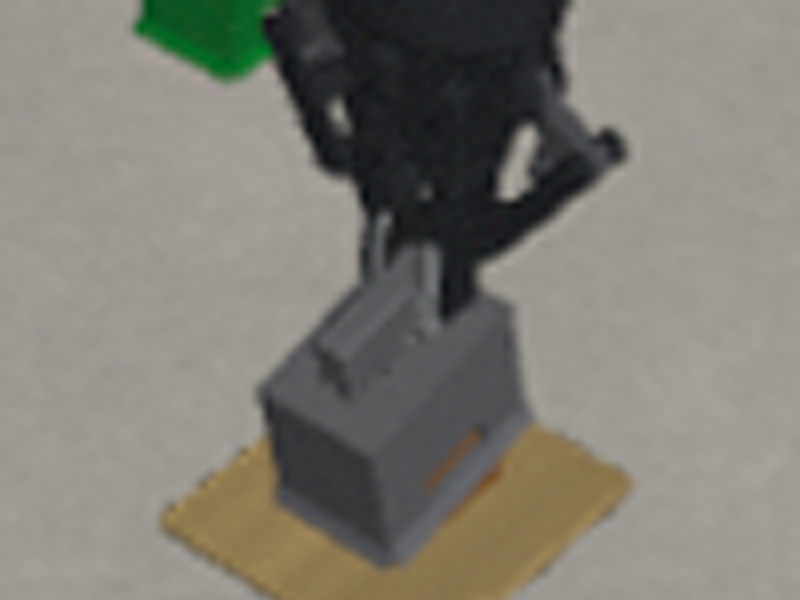

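The cover has pitched about 0.27 rad in the grip. The rib grip is a weak pivot, so I'll take it off, level it on free table, and regrip across the body.

```bash
python3 -m pendant '[[[255,0,0,0.02,0],[255,0,0,0.03,0],[255,0,0,0.02,0],[255,0,-0.035,0,0],[255,0,-0.04,0,0],[255,0,-0.04,0,0],[255,0,-0.04,0,0],[255,0,-0.02,0,0],[255,0,0,-0.025,0],[255,0,0,-0.025,0],[255,0,0,-0.015,0],[255,0,0,0,0]]]'; python3 -c "
from h import *;pose()"
```

```text
time_s: 18.3
eef_pos: [0.5379, -0.1962, 0.0946]
eef_rot: [0.104, -0.107, 0.704, -0.694]
contact_force: [0.4, 0.8, -0.7]
opening: 0.0113
t 18.30 tcp [ 537.9 -196.2   94.6] jaw -72.9 F [ 0.4  0.8 -0.7] open 11.3 q [-0.49  0.24  1.62  0.01  1.3   0.78]
```

```bash
python3 -m pendant '[[[255,0,0,-0.012,0],[255,0,0,-0.004,0],[255,0,0,-0.004,0]]]' 20; python3 -c "
from h import *;pose()"; python3 -m pendant '[[[0,0,0,0,0],[0,0,0,0,0],[0,0,0,0,0],[0,0,0,0.03,0],[0,0,0,0.05,0],[0,-0.04,-0.01,0.03,0],[0,-0.02,-0.005,0,0],[0,0,0,0,0]]]'
python3 - <<'E'
from h import *
o=pose()['eef_pos']; a=snap('wrist'); save(a,'v3.png',None,1.3)
P=pts(a,np.ones(a['z_map'].shape,bool))
for lo,hi in((.083,.095),(.06,.07)):
    Q=P[(P[:,2]>lo)&(P[:,2]<hi)&(abs(P[:,0]-.538)<.06)&(abs(P[:,1]+.196)<.06)]
    print(len(Q),Q[:,2].mean()); print(cv2.minAreaRect(Q[:,:2].astype(np.float32)*1000))
Q=P[(P[:,2]>.057)&(P[:,2]<.072)&(np.hypot(P[:,0]-.538,P[:,1]+.196)<.05)]
print(np.linalg.lstsq(np.c_[Q[:,:2],np.ones(len(Q))],Q[:,2],rcond=None)[0])
m=(P[:,2]>.055)&(P[:,2]<.08)&(np.hypot(P[:,0]-.5385,P[:,1]+.0165)<.02); print(m.sum(),P[m].mean(0) if m.any() else '')
E
```

```text
time_s: 18.68
eef_pos: [0.5388, -0.1969, 0.0794]
eef_rot: [0.105, -0.107, 0.703, -0.695]
contact_force: [-33.3, 5.5, 78.1]
opening: 0.0112
t 18.68 tcp [ 538.8 -196.9   79.4] jaw -72.8 F [-33.3   5.5  78.1] open 11.2 q [-0.49  0.25  1.64  0.01  1.26  0.78]
time_s: 19.68
eef_pos: [0.4774, -0.2118, 0.1917]
eef_rot: [0.105, -0.107, 0.703, -0.695]
contact_force: [0.0, 0.2, -0.7]
opening: 0.0853
t 19.68 tcp [ 477.4 -211.8  191.7] jaw -72.8 F [ 0.   0.2 -0.7] open 85.3 q [-0.57  0.06  1.61  0.01  1.47  0.7 ]
880 0.08898400824726053
((530.2505493164062, -199.89254760742188), (49.24888229370117, 13.977418899536133), 16.58966064453125)
3035 0.06319033190574551
((530.177734375, -199.9059295654297), (75.4743881225586, 49.059810638427734), 16.491146087646484)
[-0.00020319 -0.00106548  0.06308578]
216 [ 0.53993112 -0.01965106  0.06091159]
```

View pics/v3.png

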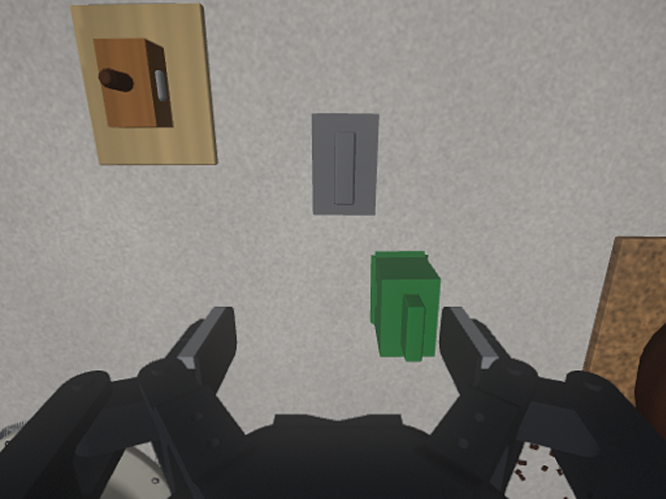

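The cover is level on the table at (0.5302, -0.1999), 16.5°, and the needle is still in the dock. Next I'll grip across the body.

```bash
python3 -m pendant '[[[0,0.026,0.006,0,-0.7],[0,0.024,0.005,0,0],[0,0,0,-0.035,0],[0,0,0,-0.035,0],[0,0,0,0,0],[0,0,0,0,0]]]'; python3 -c "
from h import *;pose()"
```

```text
time_s: 20.48
eef_pos: [0.5327, -0.1982, 0.115]
eef_rot: [0.1, -0.104, 0.705, -0.694]
contact_force: [-0.2, -0.0, -0.0]
opening: 0.0853
t 20.48 tcp [ 532.7 -198.2  115. ] jaw -73.4 F [-0.2 -0.  -0. ] open 85.3 q [-0.5   0.21  1.61  0.01  1.34  0.78]
```

```bash
python3 -m pendant '[[[0,-0.0025,-0.0017,0,0],[0,0,0,-0.025,0],[0,0,0,-0.025,0],[0,0,0,-0.015,0],[0,0,0,0,0]]]'; python3 -c "
from h import *;pose()"
```

```text
time_s: 21.1
eef_pos: [0.5322, -0.2017, 0.0539]
eef_rot: [0.102, -0.102, 0.703, -0.696]
contact_force: [-0.7, -0.1, -0.4]
opening: 0.0855
t 21.10 tcp [ 532.2 -201.7   53.9] jaw -73.4 F [-0.7 -0.1 -0.4] open 85.5 q [-0.5   0.26  1.67  0.01  1.21  0.78]
```

```bash
python3 -m pendant '[[[0,-0.002,0.0018,-0.012,0],[0,0,0,-0.010,0],[0,0,0,0,0]]]'; python3 -c "
from h import *;pose()"; python3 -m pendant '[[[255,0,0,0,0],[255,0,0,0,0],[255,0,0,0,0],[255,0,0,0,0],[255,0,0,0,0]]]' 100; python3 -c "
from h import *;pose()"
```

```text
time_s: 21.48
eef_pos: [0.5308, -0.2001, 0.0323]
eef_rot: [0.103, -0.101, 0.703, -0.697]
contact_force: [0.7, -0.2, -0.3]
opening: 0.0853
t 21.48 tcp [ 530.8 -200.1   32.3] jaw -73.4 F [ 0.7 -0.2 -0.3] open 85.3 q [-0.5   0.28  1.7   0.01  1.16  0.78]
time_s: 22.1
eef_pos: [0.5313, -0.2004, 0.0333]
eef_rot: [0.103, -0.101, 0.702, -0.697]
contact_force: [-0.1, 0.3, -0.2]
opening: 0.0479
t 22.10 tcp [ 531.3 -200.4   33.3] jaw -73.4 F [-0.1  0.3 -0.2] open 47.9 q [-0.5   0.28  1.7   0.01  1.16  0.78]
```

```bash
python3 -m pendant '[[[255,0,0,0.03,0],[255,0,0,0.035,0],[255,0,0,0.035,0],[255,0.001,0.03,0,0.3],[255,0.001,0.035,0,0.3],[255,0.001,0.035,0,0],[255,0.001,0.035,0,0],[255,0.001,0.03,0,0],[255,0,0,0,0],[255,0,0,0,0]]]'; sed -i 's/\.0691+/.0333+/; s/<\.0045/<.007/' c.py; python3 c.py
```

```text
time_s: 23.35
eef_pos: [0.5349, -0.0305, 0.1356]
eef_rot: [0.106, -0.105, 0.703, -0.696]
contact_force: [0.1, -0.9, -0.9]
opening: 0.0478
t 23.35 tcp [534.9 -30.5 135.6] jaw -72.9 F [ 0.1 -0.9 -0.9] open 47.8 q [-0.21  0.12  1.67  0.01  1.36  1.06]
9363 tilt xy [-0.003  0.006] top z 165.63470638269953 want 166.3179963854636
ext along dock x -37.72406735660209 29.358674004757223 y -50.07617783732274 24.533303263781054
((538.8358154296875, -30.092453002929688), (67.03388214111328, 74.60720825195312), 16.633214950561523)
```

```bash
python3 -m pendant '[[[255,0.0038,0.0125,0,0],[255,0,0,0,0],[255,0,0,-0.01,0],[255,0,0,0,0]]]'; sed -i 's/^Q=P\[/RB=P[(abs(P[:,2]-zt-.026)<.004)\&(np.hypot(*(P[:,:2]-o[:2]).T)<.035)]\nQ=P[/' c.py; cat >> c.py <<'E'
print('rib',cv2.minAreaRect(RB[:,:2].astype(np.float32)*1000)); D=RB[:,:2]-[.539,-.0167]
print('rib u',(D@u).min()*1e3,(D@u).max()*1e3,'v',(D@v).min()*1e3,(D@v).max()*1e3)
E
python3 c.py
```

```text
time_s: 23.9
eef_pos: [0.5388, -0.0187, 0.1244]
eef_rot: [0.105, -0.104, 0.703, -0.696]
contact_force: [-0.6, 0.8, -0.5]
opening: 0.0476
t 23.90 tcp [538.8 -18.7 124.4] jaw -73.0 F [-0.6  0.8 -0.5] open 47.6 q [-0.18  0.14  1.67  0.01  1.33  1.09]
9373 tilt xy [-0.004  0.006] top z 154.47609749004496 want 155.11784634758982
ext along dock x -31.036423926798374 36.63302865955513 y -40.05942133848852 34.62693562701158
((542.46337890625, -18.46497344970703), (67.60678100585938, 74.68746948242188), 17.074060440063477)
rib ((547.3795776367188, -15.174297332763672), (60.31525802612305, 34.36215591430664), 82.04130554199219)
rib u -8.638907565774224 24.239641599067546 v -35.052606347444595 31.306130354364075
```

```bash
python3 -m pendant '[[[255,0.0002,0.0021,0,0],[255,0,0,-0.018,0],[255,0,0,-0.017,0],[255,0,0,0,0],[255,0,0,0,0]]]'; python3 c.py
```

```text
time_s: 24.58
eef_pos: [0.5389, -0.0167, 0.0869]
eef_rot: [0.105, -0.104, 0.703, -0.696]
contact_force: [-0.1, 0.1, -1.3]
opening: 0.0476
t 24.57 tcp [538.9 -16.7  86.9] jaw -73.0 F [-0.1  0.1 -1.3] open 47.6 q [-0.18  0.17  1.72  0.01  1.26  1.09]
9358 tilt xy [-0.005  0.007] top z 116.86696879341372 want 117.5682635723878
ext along dock x -30.178347879239396 37.31846398384042 y -38.44267123025126 36.34663121508441
((542.7513427734375, -16.598892211914062), (67.37088012695312, 74.79397583007812), 16.50902557373047)
rib ((547.7300415039062, -15.127113342285156), (33.21392822265625, 60.70953369140625), 40.62664031982422)
rib u -7.663734000109748 24.979071216030952 v -33.101907779495946 33.072204241086446
```

Centred. Going down to a rim height of about 27 mm.

```bash
python3 -m pendant '[[[255,0,0,-0.012,0],[255,0,0,-0.012,0],[255,0,0,0,0]]]' 120; python3 c.py; python3 -m pendant '[[[255,0,0,-0.004,0]]]';python3 -m pendant '[[[255,0,0,-0.003,0]]]'; python3 -c "
from h import *;pose()"
```

```text
time_s: 25.0
eef_pos: [0.5389, -0.0167, 0.0614]
eef_rot: [0.105, -0.104, 0.703, -0.696]
contact_force: [0.2, -0.3, -1.0]
opening: 0.0471
t 25.00 tcp [538.9 -16.7  61.4] jaw -73.0 F [ 0.2 -0.3 -1. ] open 47.1 q [-0.18  0.2   1.74  0.01  1.21  1.09]
9338 tilt xy [-0.004  0.006] top z 91.31235419632068 want 92.08474365042494
ext along dock x -30.138558057567778 37.19302526050742 y -38.3623634858921 36.26348538758314
((542.6732788085938, -16.658767700195312), (67.303466796875, 74.6268539428711), 17.14984893798828)
rib ((547.8947143554688, -15.191669464111328), (32.716522216796875, 60.52309799194336), 40.27894973754883)
rib u -7.789524747649436 25.302831220568756 v -33.09692114109403 32.774700938832765
time_s: 25.18
eef_pos: [0.5395, -0.0168, 0.0582]
eef_rot: [0.105, -0.104, 0.703, -0.696]
contact_force: [-0.9, 1.7, 1.9]
opening: 0.0471
time_s: 25.3
eef_pos: [0.5398, -0.0168, 0.0556]
eef_rot: [0.106, -0.103, 0.702, -0.696]
contact_force: [-1.6, 0.7, 9.1]
opening: 0.0473
t 25.30 tcp [539.8 -16.8  55.6] jaw -73.0 F [-1.6  0.7  9.1] open 47.3 q [-0.18  0.2   1.75  0.01  1.19  1.09]
```

```bash
python3 -m pendant '[[[255,-0.001,0,-0.003,0]]]';python3 -m pendant '[[[255,-0.0008,0,-0.003,0]]]'; python3 c.py
```

```text
time_s: 25.42
eef_pos: [0.5397, -0.0168, 0.0535]
eef_rot: [0.106, -0.103, 0.702, -0.696]
contact_force: [0.2, 1.1, 13.7]
opening: 0.047
time_s: 25.55
eef_pos: [0.5397, -0.0168, 0.0515]
eef_rot: [0.107, -0.102, 0.702, -0.697]
contact_force: [-0.4, 1.8, 8.1]
opening: 0.0474
t 25.55 tcp [539.7 -16.8  51.5] jaw -73.0 F [-0.4  1.8  8.1] open 47.4 q [-0.18  0.2   1.75  0.01  1.18  1.09]
9309 tilt xy [0.003 0.006] top z 81.44053279557548 want 82.1979528147854
ext along dock x -29.522506534277603 37.70278332646239 y -38.541261810676396 36.36432977471428
((543.2677001953125, -16.496978759765625), (67.1543960571289, 74.90790557861328), 16.70684814453125)
rib ((548.1345825195312, -15.341922760009766), (33.53117370605469, 60.82160949707031), 40.93573760986328)
rib u -7.4895830238625445 25.32914477788723 v -33.61742866795731 32.84364024522098
```

The peak is passed, with the rim at about 18 mm and the cover level. Continuing to the foot plate (TCP about 41 mm).

```bash
python3 -m pendant '[[[255,-0.0008,0,-0.004,0],[255,-0.0005,0,-0.003,0]]]';python3 -m pendant '[[[255,-0.0003,0,-0.003,0]]]'; python3 c.py
```

```text
time_s: 25.85
eef_pos: [0.5385, -0.0167, 0.0442]
eef_rot: [0.107, -0.101, 0.702, -0.697]
contact_force: [-0.3, -0.1, -9.7]
opening: 0.0473
time_s: 25.98
eef_pos: [0.5383, -0.0167, 0.0411]
eef_rot: [0.108, -0.101, 0.702, -0.697]
contact_force: [-0.6, 5.3, 32.5]
opening: 0.047
t 25.98 tcp [538.3 -16.7  41.1] jaw -73.0 F [-0.6  5.3 32.5] open 47.0 q [-0.18  0.21  1.77  0.01  1.15  1.09]
9341 tilt xy [0.    0.004] top z 71.05425297428157 want 71.75776560272473
ext along dock x -30.934664888100006 36.50065870202254 y -37.82380227749184 36.641718620678496
((541.8497314453125, -16.41729736328125), (67.36554718017578, 74.46675109863281), 16.84864044189453)
rib ((546.8590087890625, -15.093368530273438), (33.60134506225586, 60.57391357421875), 41.21626663208008)
rib u -8.516847310324462 24.482343159767655 v -33.090045011811384 33.336165352261
```

```bash
python3 -m pendant '[[[255,0,0,-0.0007,0],[255,0,0,-0.0007,0],[255,0,0,-0.0007,0]]]'; python3 -c "
from h import *;pose()
for i in range(3): snap('top')
pose(); b=snap('scene'); c=b['K']@(b['R']@np.array([.5385,-.0165,.05])+b['t']); u,v=(c[:2]/c[2]).astype(int)
cv2.imwrite('pics/e1.png',cv2.resize(b['color'][v-50:v+40,u-50:u+70],(800,600),interpolation=cv2.INTER_CUBIC)[:,:,::-1])"
```

```text
time_s: 26.4
eef_pos: [0.5386, -0.0166, 0.0412]
eef_rot: [0.108, -0.101, 0.702, -0.697]
contact_force: [-5.7, 2.0, 14.4]
opening: 0.0474
t 26.40 tcp [538.6 -16.6  41.2] jaw -73.0 F [-5.7  2.  14.4] open 47.4 q [-0.18  0.21  1.77  0.01  1.15  1.09]
t 26.55 tcp [538.6 -16.7  41.1] jaw -73.0 F [-6.5  2.2 14.1] open 47.6 q [-0.18  0.21  1.77  0.01  1.15  1.09]
```

```bash
python3 -m pendant '[[[255,0,0,-0.0013,0],[255,0,0,-0.0013,0]]]'; python3 c.py; python3 -c "
from h import *
for i in range(4): snap('top')
pose(); P=pts(snap('top'),np.ones((384,512),bool)); m=(P[:,2]>.07)&(P[:,2]<.1)&(np.hypot(P[:,0]-.493,P[:,1]-.258)<.03); print('stick',m.sum(),P[m].mean(0))"
```

```text
time_s: 26.85
eef_pos: [0.5387, -0.0166, 0.0411]
eef_rot: [0.108, -0.101, 0.702, -0.697]
contact_force: [-12.4, 3.6, 25.5]
opening: 0.0472
t 26.85 tcp [538.7 -16.6  41.1] jaw -73.0 F [-12.4   3.6  25.5] open 47.2 q [-0.18  0.21  1.77  0.01  1.15  1.09]
9314 tilt xy [-0.001  0.003] top z 71.02625840338997 want 71.76271817574009
ext along dock x -30.35502087617112 36.87689050000145 y -37.72129672971832 36.58105759488523
((542.3304443359375, -16.21941375732422), (67.08515167236328, 74.29946899414062), 16.34404182434082)
rib ((547.0757446289062, -13.251323699951172), (60.12348937988281, 34.027252197265625), 81.29833221435547)
rib u -8.23690890943785 24.485011902138325 v -33.111710902167914 33.35902768122157
t 27.10 tcp [538.7 -16.6  41.1] jaw -73.0 F [-10.6   3.1  24.5] open 47.0 q [-0.18  0.21  1.77  0.01  1.15  1.09]
stick 31 [0.49346921 0.25691512 0.08264257]
```

The arm is pressing steadily at about 25 N. The cover is level, centred and at plate height, and the stick hasn't moved. Handing in.

```bash
python3 -c "
from h import *
print(r.hand_in()); pose()"
```

```text
the job is handed in; nothing more can be done
None
the job is handed in; nothing more can be done
```

The needle is in the dock and the cover is pressed down over it. I handed the job in at about 27 s of the 48 s, with the arm still pressing. No verdict came back.

- **Needle:** it stood upright in the opening, with its handle top at 65 mm (64 expected) and its axis on the dock centre. It still looked upright and in place before the final pressing; once covered, it can't be seen.
- **Failed first try:** I first gripped the cover by its rib, and it pitched about 0.27 rad on the catches, with the force peaking at 103 N. I took it off, levelled it on the table and regripped it across the body. It then went down level, with about 14 N at the catches and a sharp drop after.
- **Last checks on the cover:**
  - **Height:** the rim is at about 8 mm, on the foot plate.
  - **Tilt:** under 0.005 rad.
  - **Centre:** within about 1 mm of the dock.
  - **Alignment:** within about 1° of the dock.
  - **Push:** a steady 25 N or so down, with 11 N sideways along x.
- **Other objects:** the stick hasn't moved (within about 1 mm). I didn't measure the bowl, jar or pot again, but no move went near them.
- **Not checked:** the final close-up went over the picture limit. That the catches sprang out is inferred from the force drop and the rim height, not seen.

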